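# Open the metal polish: push-and-turn safety cap

### The arm

A 6-joint arm with a two-finger parallel gripper is mounted at the origin on a cart in front of the work surface, level with it; the furniture and walls round the work are solid. World frame = base frame: x ahead of the robot, y to its left, z up, the work surface at z = 0. Lengths are in m, angles in rad, forces in N, time in s.
With the tool pointing down it reaches from about 0.25 to 0.775 m from the base axis. Payload 4 kg.
Tool frame: the origin (TCP) lies midway between the tips of the shut fingers; the grasp point (between the pads) lies 19 mm behind it (manip.pinch_z is the distance from the TCP to the grasp point, in m); z points along the fingers, y is the line along which they close (so a half turn about z gives the same grasp; the last joint's range is limited). The gripper opens to 85 mm and grips with 20 to 120 N. Pads are 22 mm wide; open, the fingers measure 114 mm over their backs; the gripper's body (76 mm by 85 mm) begins 54 mm behind the grasp point. The pads swing forward as they close: fully open they stand 13 mm farther back than shut.
Start: joints at [1.083, 0.087, 1.371, -0, 1.684, -0.103], TCP at [0.206, 0.51, 0.231] pointing down, gripper open.
Joint ranges: [-3.1, 3.1], [-0.76, 2.03], [0.27, 2.55], [-1.08, 4.22], [0.17, 2.65], [-2.57, 2.57]. Speed limits (rad/s): [2.79, 2.79, 3.14, 3.14, 3.14, 3.14].

### API

Orientations are given as [roll, pitch, yaw] about the fixed x, y, z axes, in that order (R = Rz(yaw) Ry(pitch) Rx(roll)).
In Python, from plant import manip gives the robot as it stands.
- The arm moves only by the tool step_arm, never from a script. Its argument "moves" is a list of rows, each an object of numbers: "dx", "dy", "dz": the shift along the tool's x, y, z in m; "turn": the turn about the tool's z in rad; "grip": the closure, from -1 (fully open) to 1 (shut). A call has 1 to 10 rows; each row shifts and turns the commanded pose from where the row before left it, along the tool's axes as they then stand; what a row does not reach is not made up. A row lasts 1/10 s, in which the tool goes at most 50 mm and 8.59 degrees, less where a joint would pass 70% of its speed; a pose out of reach is approached as far as the arm can. A call with a gripper value outside its range is refused whole. The fingers move at their own pace and stop on an object; the grip force is fixed at half the most. Time passes only in rows, so rows that do not move let the fingers close. It gives the time, the measured TCP pose, the force, the opening and the grip force at its end, in the units of the state.
- manip.read_state(): the state, without advancing time (a new reading comes with each control period).
- manip.camera(name): name is "scene" or "top"; returns a dict with "color" (400x640x3 uint8, red, green, blue), "fx", "fy", "cx", "cy" (pixels), "T" (4x4, takes a point from camera to world coordinates). Camera axes: x right, y up, looking along -z (the intrinsics and any distortion apply to the point x, -y, -z); pixel columns grow to the right and rows downward; lengths in m; the calibration is good to about 2 mm. A picture is of the moment at which its call begins. There is no depth.
- manip.job_done(): hands the job in; it is judged then, once.
The state is a dict: "t": time; "q": joint angles; "qvel": joint speeds; "effort": joint torques, N m; "position": TCP position; "tool_rot": TCP orientation; "wrist_force": force on the tool from outside, world axes, zero at the start; "moment": the same for the moment, N m; "width": finger opening in m; "grasp_force": force on a finger pad.
Only numpy, scipy, OpenCV 4.12 (cv2) and the standard library are available. Lean on these libraries where they do the work, as an engineer would, in place of code of your own. Each camera call takes 0.05 s, during which the arm holds its last target. There are 200 camera calls.

### The job

The brass lanterns are due for polishing: open the aluminium polish bottle. Its child-resistant cap only spins idly unless you push it down firmly and keep it down; then turn it anticlockwise (seen from above) until it comes up against its stop, without forcing it or dragging the bottle round, ease off and lift it away, leaving the bottle standing where it is. Lower the cap, right way up, onto the round cork coaster on the open worktop, wholly on the cork so that it does not mark the marble, and do not disturb the other things.

Things in the scene. Friction and masses are not known exactly. Their poses are not given: they have to be found in the camera images.
- bottle: loose aluminium polish bottle, upright, about 0.9 kg, 84 mm in diameter, blank paper label; origin: centre of its underside, z up. Body 112 mm high, rounded shoulder up to 148 mm, mouth at 174 mm, top of the closed cap at 196 mm. Only its weight and the push on it keep it from turning with the cap; a cap that is not yet free lifts the bottle with it.
- cap_center (a point): centre (half-way up) of the loose black ribbed cap, 48 mm in diameter, 36 mm high, about 60 g; z up along its axis. Closed, it is 178 mm above the bottle's underside. Its wall is solid from 10 mm above this point to the top: grip it across there, 11 mm above this point, with about 60 N, so that it does not slip. Lifted off, it comes away whole, its inner part inside it.
- cap: the same cap; origin at the centre of its lower edge, 18 mm under cap_center, z up. It is an outer shell on a sprung inner cap: unpressed, the shell spins idly. Pushed, it gives way from 6 N on, 1 N more per mm; at 3 mm its dogs meet those of the inner cap, sometimes tip on tip, and drop between them within 15 degrees of turning; at 6 mm (12 N) it is down on a hard stop.
- bottle_mouth (a point): centre of the bottle's mouth, under the cap; z up. Held down with 14 to 20 N, the shell turns 4 to 18 degrees idly until its dogs take the inner cap along (0.02 to 0.15 N m), then on to an end stop, 34 to 86 degrees from the start: this differs from bottle to bottle and neither label nor cap shows it. It lifts off only from the last 11 degrees before the stop (best 5 back).
- label_front (a point): point on the bottle's label, 42 mm in front of its axis (along the bottle's -x), 64 mm up; if the bottle is dragged round it moves: 6 mm at most. At the stop the torque rises steeply, 5 N m per rad; a rise of 0.08 N m is enough, about 0.3 N m drags the bottle round. More than 40 N of contact force in all (push, side load, load on the stop) between cap and bottle breaks the closure.
- coaster: round cork coaster lying flat and loose on the open worktop, 94 mm in diameter, 9 mm thick; origin at the centre of its underside. It lies either left or right of the bottle, at least 0.18 m from it.
- jigger_mid (a point): bystander: steel double jigger, 47 mm in diameter, 94 mm high; point half-way up
- shot_glass_mid (a point): bystander: clear shot glass, 48 mm in diameter, 61 mm high; point half-way up
- lantern_mid (a point): bystander: small brass lantern with red glass, 91 x 90 mm, 181 mm high; point half-way up
There are look-alikes about, which are no part of the job. Of the things that look like the cap, the middle-sized one is meant.

How it is judged:
On the way, in this order (a step that is already met when the one before it is completed fails the run):
1. the cap is pressed down at least 4.5 mm on the bottle (z of cap_center in the frame of bottle below 0.1735 m and horizontal distance between cap and bottle below 0.006 m), for 0.2 s.
2. the cap has been unlocked and lifted clear of the standing bottle (z of cap_center in the frame of bottle above 0.21 m and angle between bottle's own z axis and vertical below 0.1 rad), for 0.1 s.
3. the cap is lowered onto the coaster in the gripper, not dropped (contact force between the fingers and cap above 1 N and contact force between cap and coaster above 0.3 N and angle between cap's own z axis and vertical below 0.15 rad and horizontal distance between cap and coaster below 0.03 m), for 0.04 s.
At the end, for the whole second after the job is handed in: The cap stands still and upright (within 6 degrees), flat on the cork coaster with its whole foot on the cork (centre within 24 mm of the coaster's), the coaster flat on the worktop, and the open bottle stands upright and still within 10 mm of where it was (horizontal distance between cap and coaster below 0.024 m and z of cap in the frame of coaster between 0.006 and 0.013 m and angle between cap's own z axis and vertical below 0.1 rad and height (world z) of each of coaster, bottle below 0.005 m and linear speed of each of cap, bottle below 0.02 m/s and angle between bottle's own z axis and vertical below 0.05 rad); the robot touches nothing.
It fails at once if a bystander (jigger, shot glass or lantern) is moved more than 30 mm (distance of any of jigger_mid, shot_glass_mid, lantern_mid from where it was at the start of the episode above 0.03 m).
It fails at once if the bottle is tipped by more than 9 degrees or lifted more than 12 mm off the worktop (angle between bottle's own z axis and vertical above 0.15 rad or height (world z) of bottle above 0.012 m).
It fails at once if the closure is forced: more than 40 N of contact force between cap and bottle (contact force between cap and bottle above 40 N).
It fails at once if the bottle is shifted or dragged round: its foot by more than 10 mm or its label by more than 6 mm (8 degrees) (distance of bottle from where it was at the start of the episode above 0.01 m or distance of label_front from where it was at the start of the episode above 0.006 m).
It also fails if it takes over 70 s, if anything falls off the work surface, if the arm or the gripper's body presses on something with over 40 N, if the wrist force passes 120 N, or if a joint passes its speed limit or range.

## Working session

There is one attempt and no reset: what is moved stays moved. The work goes in short steps, Python scripts to look and compute and a tool call to move; the robot and the scene stay as the last step left them, time stands still between calls to the robot, and variables do not carry over. Pictures are saved under pics/ and viewed, at most 10 in all, crops included, and the job is handed in when it is done.

Besides the shell and the picture viewer there is one more tool, called by a JSON object that holds its "fn" and its "kwargs". step_arm: Moves the arm, as the interface text tells. Its arguments: {"type":"object","properties":{"moves":{"type":"array","items":{"type":"object","properties":{"dx":{"type":"number"},"dy":{"type":"number"},"dz":{"type":"number"},"turn":{"type":"number"},"grip":{"type":"number"}}}}},"required":["moves"]}

```bash
mkdir -p pics
cat > h.py <<'E'
import numpy as np, cv2
from plant import manip
def shot(n,tag):
    c=manip.camera(n); cv2.imwrite(f'pics/{n}{tag}.png',c['color'][:,:,::-1]); np.savez(f'pics/{n}{tag}.npz',**c); return c
def proj(c,P):
    T=np.array(c['T']); p=(np.atleast_2d(P)-T[:3,3])@T[:3,:3]
    x,y,z=p[:,0],-p[:,1],-p[:,2]
    return np.c_[c['fx']*x/z+c['cx'],c['fy']*y/z+c['cy']]
def ray(c,u,v,h):
    T=np.array(c['T']); d=T[:3,:3]@np.array([(u-c['cx'])/c['fx'],-(v-c['cy'])/c['fy'],-1]); o=T[:3,3]
    return o+d*(h-o[2])/d[2]
E
python3 - <<'E'
from h import *
for n in('scene','top'):
    c=shot(n,'0'); print([k for k in c],c['fx'],c['cx'],c['cy'],np.round(c['T'],3).tolist())
print(manip.read_state())
E
```

```text
['color', 'fx', 'fy', 'cx', 'cy', 'T'] 445.206920270144 318.7671812226034 203.7355281471333 [[-0.999, 0.03, -0.02, 0.486], [-0.034, -0.57, 0.821, 1.162], [0.013, 0.821, 0.571, 0.796], [0.0, 0.0, 0.0, 1.0]]
['color', 'fx', 'fy', 'cx', 'cy', 'T'] 418.8028190507722 323.8835962459 201.25800469485577 [[0.03, 0.976, -0.217, 0.338], [-1.0, 0.031, -0.001, 0.191], [0.005, 0.217, 0.976, 1.016], [0.0, 0.0, 0.0, 1.0]]
{'t': 0.1, 'q': array([ 1.08289922e+00,  8.79498341e-02,  1.37214606e+00,  2.12405322e-05,
        1.68356793e+00, -1.03091194e-01]), 'qvel': array([ 0.00072333, -0.00171398, -0.00314329, -0.00247177,  0.00162485,
       -0.00125576]), 'effort': array([ 1.82973105e-03, -3.53018332e+01, -3.14216280e+01, -1.53500164e-04,
        7.99851929e-03, -4.47956552e-05]), 'position': array([0.20624205, 0.50938629, 0.2301968 ]), 'tool_rot': array([-3.13953465e+00, -2.34139938e-04,  2.75678887e+00]), 'wrist_force': array([ 0.22189326, -0.32070647, -0.31712793]), 'moment': array([ 0.04261327,  0.0183236 , -0.03072864]), 'grasp_force': 0.0, 'width': 0.08517289965417123}
```

View pics/scene0.png

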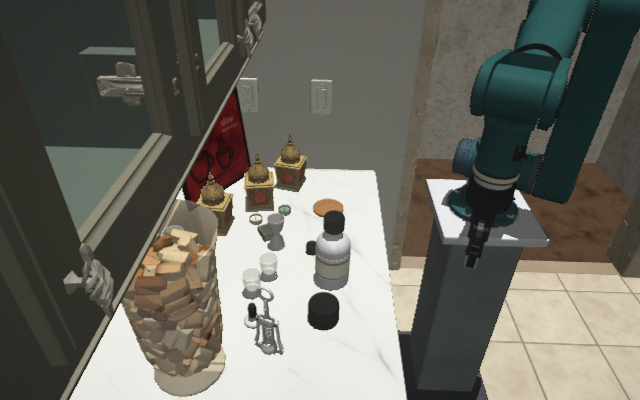

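View pics/top0.png

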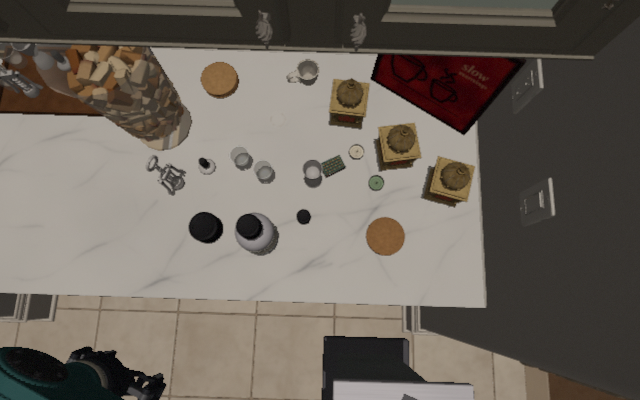

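The scene view shows the bottle with its cap at about (334,222), a larger black cap at (323,311), a small one at (311,248), and a cork disc at (328,208). The top view shows the bottle cap at about (249,227), the large cap at (206,227), the small one at (304,216), the open-worktop coaster at (385,236) and another cork disc at the back at (220,80).

Run:
```python
from h import *
t=dict(np.load('pics/top0.npz')); s=dict(np.load('pics/scene0.npz'))
def blobs(c,f,x0,y0,x1,y1,amin=60):
    m=(f(c['color'].astype(int))).astype(np.uint8)*255; k=np.zeros_like(m); k[y0:y1,x0:x1]=m[y0:y1,x0:x1]
    cs,_=cv2.findContours(k,cv2.RETR_EXTERNAL,cv2.CHAIN_APPROX_NONE)
    return [q for q in cs if cv2.contourArea(q)>amin]
dark=lambda i:i.max(2)<60
cork=lambda i:(i[:,:,0]-i[:,:,2]>50)
for q in blobs(t,dark,180,195,320,260): print('top dark',cv2.boundingRect(q),cv2.minEnclosingCircle(q))
for q in blobs(s,dark,300,205,350,330): print('scene dark',cv2.boundingRect(q),cv2.minEnclosingCircle(q))
for b in((360,210,410,262),(195,55,245,105)):
  for q in blobs(t,cork,*b):
    e=cv2.fitEllipse(q); p=ray(t,*e[0],.009); print('cork',e,p, 'diam',np.linalg.norm(ray(t,e[0][0]-e[1][1]/2,e[0][1],.009)-ray(t,e[0][0]+e[1][1]/2,e[0][1],.009)))
for n,c,b in(('t',t,(225,200,275,250)),('s',s,(315,200,352,245))):
  x0,y0,x1,y1=b; cv2.imwrite(f'pics/c{n}.png',cv2.resize(c['color'][y0:y1,x0:x1,::-1],None,fx=8,fy=8,interpolation=0))
a=cv2.imread('pics/ct.png');b=cv2.imread('pics/cs.png');h=max(a.shape[0],b.shape[0])
cv2.imwrite('pics/crop.png',np.hstack([np.pad(i,((0,h-i.shape[0]),(0,0),(0,0))) for i in(a,b)]))
```

```text
top dark (236, 214, 27, 26) ((249.11585998535156, 226.4542694091797), 13.133333206176758)
top dark (189, 212, 34, 31) ((205.63592529296875, 227.85922241210938), 16.87993812561035)
top dark (297, 210, 14, 14) ((303.5, 216.5), 7.106435298919678)
scene dark (308, 293, 31, 37) ((323.3291320800781, 311.0728759765625), 18.584224700927734)
scene dark (307, 242, 9, 13) ((311.0, 248.0), 6.708303928375244)
scene dark (324, 211, 20, 24) ((333.73077392578125, 222.5), 11.96219253540039)
cork ((384.96728515625, 235.81643676757812), (36.02674865722656, 37.207881927490234), 136.61807250976562) [0.4808001  0.04249685 0.009     ] diam 0.09014277189810369
cork ((218.5828399658203, 78.04390716552734), (31.73876953125, 35.14948272705078), 72.06416320800781) [0.88528106 0.47993392 0.009     ] diam 0.09239040308782584
```

View pics/crop.png

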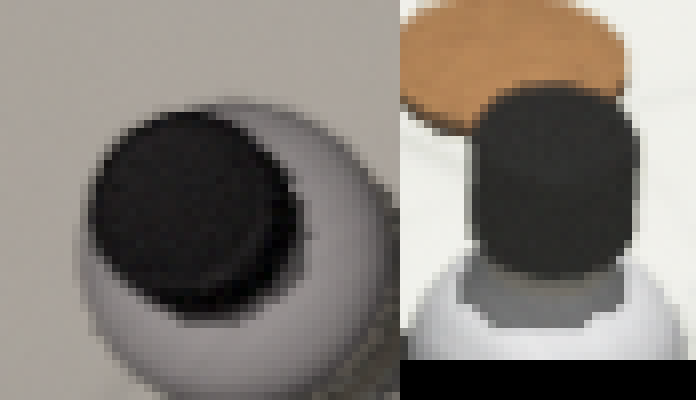

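The crop shows the closed bottle cap in both views; its silhouette's middle is the projection of cap_center, so I triangulate that.

Run:
```python
from h import *
t=dict(np.load('pics/top0.npz')); s=dict(np.load('pics/scene0.npz'))
print('top',ray(t,249,226.5,.178),'scene',ray(s,333.5,222.5,.178))
A=[];b=[]
for c,u,v in((t,249,226.5),(s,333.5,222.5)):
    o=c['T'][:3,3];d=ray(c,u,v,.0)-o;d/=np.linalg.norm(d);M=np.eye(3)-np.outer(d,d);A.append(M);b.append(M@o)
print('tri',np.linalg.solve(sum(A),sum(b)))
i=s['color'].astype(int);m=((i[:,:,0]-i[:,:,2]>50)).astype(np.uint8);k=m*0;k[195:220,305:350]=m[195:220,305:350]
x,y,w,h=cv2.boundingRect(k);print(x,y,w,h,'coaster scene',ray(s,x+w/2-.5,y+h/2-.5,.009))
for n,p in(('big',(206,227,.03)),('small',(304,216,.01)),('shot',(263,170,.05)),('jig',(313,172,.09)),('lantern',(452,180,.1))): print(n,ray(t,*p))
```

```text
top [0.4672447  0.34231299 0.178     ] scene [0.47174321 0.34709545 0.178     ]
tri [0.46975899 0.34279661 0.1743157 ]
313 199 30 17 coaster scene [0.48679211 0.04656971 0.009     ]
big [0.48577325 0.47091217 0.03      ]
small [0.52324784 0.24028437 0.01      ]
shot [0.62499509 0.34125377 0.05      ]
jig [0.61195394 0.21986339 0.09      ]
lantern [ 0.60009741 -0.09646883  0.1       ]
```

{"fn": "step_arm", "kwargs": {"moves": [{"dx": -0.038, "dy": -0.007, "dz": -0.005}, {"dx": -0.038, "dy": -0.007, "dz": -0.005}, {"dx": -0.038, "dy": -0.007, "dz": -0.005}, {"dx": -0.038, "dy": -0.007, "dz": -0.005}, {"dx": -0.038, "dy": -0.007, "dz": -0.005}, {"dx": -0.038, "dy": -0.007, "dz": -0.005}, {"dx": -0.038, "dy": -0.007}, {"dx": -0.038, "dy": -0.007}]}}

```text
validation failed for argument at $.mo...
```

{"fn": "step_arm", "kwargs": {"moves": [{"turn": 0.148}, {"turn": 0.148}, {"turn": 0.148}, {"turn": 0.148}, {"turn": 0.148}, {"turn": 0.148}, {"turn": 0.148}, {"turn": 0.148}, {}]}}

```text
validation failed for argument at $.mo...
```

Run:
```python
from h import *
s=manip.read_state();print({k:np.round(v,4).tolist() for k,v in s.items()})
for n,b in(('scene',(285,140,385,290)),('top',(200,170,300,270))):
    c=shot(n,'1');x0,y0,x1,y1=b;cv2.imwrite(f'pics/{n}1c.png',cv2.resize(c['color'][y0:y1,x0:x1,::-1],None,fx=4,fy=4,interpolation=0))
    p=s['position'];print(n,proj(c,[p,[.470,.344,.196]]).round(1).tolist())
a,b=[cv2.imread(f'pics/{n}1c.png') for n in('scene','top')]
cv2.imwrite('pics/both1.png',np.hstack([np.pad(i,((0,600-i.shape[0]),(0,0),(0,0))) for i in(a,b)]))
```

```text
{'t': 0.1, 'q': [1.0829, 0.0879, 1.3721, 0.0, 1.6836, -0.1031], 'qvel': [0.0007, -0.0017, -0.0031, -0.0025, 0.0016, -0.0013], 'effort': [0.0018, -35.3018, -31.4216, -0.0002, 0.008, -0.0], 'position': [0.2062, 0.5094, 0.2302], 'tool_rot': [-3.1395, -0.0002, 2.7568], 'wrist_force': [0.2219, -0.3207, -0.3171], 'moment': [0.0426, 0.0183, -0.0307], 'grasp_force': 0.0, 'width': 0.0852}
scene [[472.3, 256.3], [334.5, 215.4]]
top [[139.2, 365.2], [246.7, 223.7]]
```

View pics/both1.png

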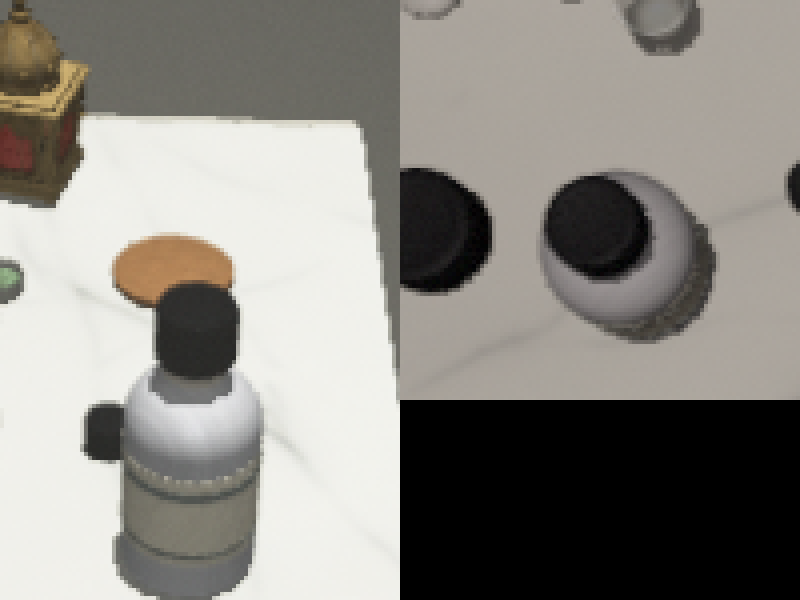

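The arm did not move: the calls were refused, perhaps because every field is needed. The picture still shows the untouched bottle (cap at about (334,222) scene, (249,226) top).

{"fn": "step_arm", "kwargs": {"moves": [{"dx": -0.038, "dy": -0.007, "dz": -0.005, "turn": 0.0, "grip": -1.0}, {"dx": -0.038, "dy": -0.007, "dz": -0.005, "turn": 0.0, "grip": -1.0}, {"dx": -0.038, "dy": -0.007, "dz": -0.005, "turn": 0.0, "grip": -1.0}, {"dx": -0.038, "dy": -0.007, "dz": -0.005, "turn": 0.0, "grip": -1.0}, {"dx": -0.038, "dy": -0.007, "dz": -0.005, "turn": 0.0, "grip": -1.0}, {"dx": -0.038, "dy": -0.007, "dz": -0.005, "turn": 0.0, "grip": -1.0}, {"dx": -0.038, "dy": -0.007, "dz": 0.0, "turn": 0.0, "grip": -1.0}, {"dx": -0.038, "dy": -0.007, "dz": 0.0, "turn": 0.0, "grip": -1.0}]}}

```text
t: 1.0
position: [0.4684, 0.3428, 0.2614]
tool_rot: [3.141, 0.0, 2.757]
wrist_force: [0.0, 0.2, -0.9]
width: 0.0856
grasp_force: 0.0
```

{"fn": "step_arm", "kwargs": {"moves": [{"dx": 0, "dy": 0, "dz": 0, "turn": 0.148, "grip": -1}, {"dx": 0, "dy": 0, "dz": 0, "turn": 0.148, "grip": -1}, {"dx": 0, "dy": 0, "dz": 0, "turn": 0.148, "grip": -1}, {"dx": 0, "dy": 0, "dz": 0, "turn": 0.148, "grip": -1}, {"dx": 0, "dy": 0, "dz": 0, "turn": 0.148, "grip": -1}, {"dx": 0, "dy": 0, "dz": 0, "turn": 0.148, "grip": -1}, {"dx": 0, "dy": 0, "dz": 0, "turn": 0.148, "grip": -1}, {"dx": 0, "dy": 0, "dz": 0, "turn": 0.148, "grip": -1}, {"dx": 0, "dy": 0, "dz": 0.02, "turn": 0, "grip": -1}, {"dx": 0, "dy": 0, "dz": 0.02, "turn": 0, "grip": -1}]}}

```text
t: 2.0
position: [0.4676, 0.344, 0.2215]
tool_rot: [3.14, -0.001, 1.573]
wrist_force: [0.1, 0.3, 0.5]
width: 0.0856
grasp_force: 0.0
```

Run:
```python
from h import *
s=manip.read_state();print({k:np.round(v,4).tolist() for k,v in s.items()})
for n,b in(('scene',(285,140,385,290)),('top',(200,170,300,270))):
    c=shot(n,'1');x0,y0,x1,y1=b;cv2.imwrite(f'pics/{n}1c.png',cv2.resize(c['color'][y0:y1,x0:x1,::-1],None,fx=4,fy=4,interpolation=0))
    p=s['position'];print(n,proj(c,[p,[.470,.344,.196]]).round(1).tolist())
a,b=[cv2.imread(f'pics/{n}1c.png') for n in('scene','top')]
cv2.imwrite('pics/both2.png',np.hstack([np.pad(i,((0,600-i.shape[0]),(0,0),(0,0))) for i in(a,b)]))
```

```text
{'t': 2.0, 'q': [0.5365, 0.1558, 1.3141, 0.0001, 1.6697, 0.5347], 'qvel': [-0.0017, 0.0464, 0.3767, 0.0006, -0.3905, -0.0025], 'effort': [0.0525, -39.4945, -32.8452, 0.0006, 0.3497, 0.0213], 'position': [0.4676, 0.344, 0.2215], 'tool_rot': [3.1399, -0.0011, 1.5727], 'wrist_force': [0.0693, 0.2804, 0.5197], 'moment': [0.0026, -0.0176, 0.0219], 'grasp_force': 0.0, 'width': 0.0856}
scene [[336.0, 206.3], [334.5, 215.4]]
top [[244.3, 222.7], [246.7, 223.7]]
```

View pics/both2.png

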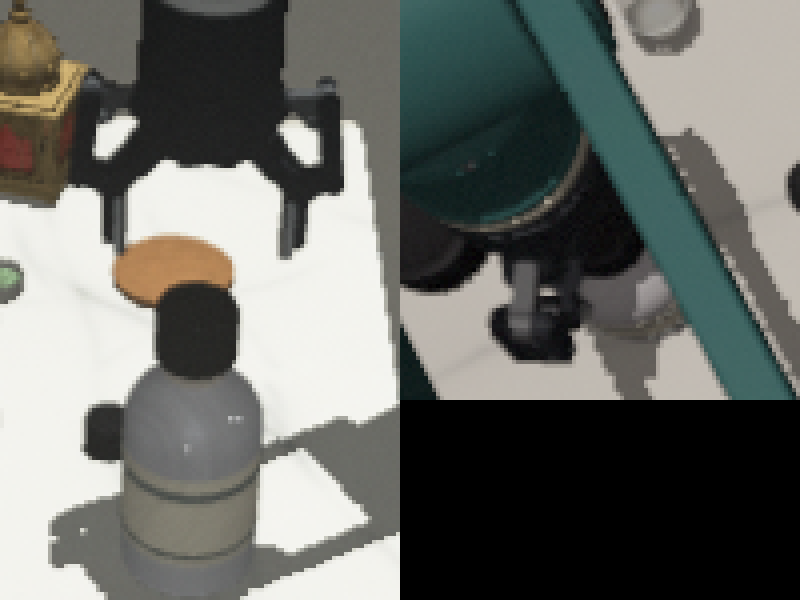

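The left half shows both fingers straddling the cap in the scene view, cap mid-column about 334 against finger mid-column 335.3 (cap some 3 mm further in +x); the top view is mostly hidden by the arm. I shift 3 mm and lower.

{"fn": "step_arm", "kwargs": {"moves": [{"dx": 0, "dy": 0.003, "dz": 0, "turn": 0, "grip": -1}, {"dx": 0, "dy": 0, "dz": 0.013, "turn": 0, "grip": -1}, {"dx": 0, "dy": 0, "dz": 0.013, "turn": 0, "grip": -1}, {"dx": 0, "dy": 0, "dz": 0.013, "turn": 0, "grip": -1}, {"dx": 0, "dy": 0, "dz": 0.012, "turn": 0, "grip": -1}, {"dx": 0, "dy": 0, "dz": 0, "turn": 0, "grip": -1}]}}

```text
t: 2.7
position: [0.4689, 0.343, 0.167]
tool_rot: [-3.137, 0.003, 1.573]
wrist_force: [-0.8, -0.0, 0.2]
width: 0.0851
grasp_force: 0.0
```

Run:
```python
from h import *
s=manip.read_state();print({k:np.round(s[k],4).tolist() for k in('position','tool_rot','wrist_force')})
c=shot('scene','2');x0,y0,x1,y1=295,170,375,245;cv2.imwrite('pics/scene2c.png',cv2.resize(c['color'][y0:y1,x0:x1,::-1],None,fx=8,fy=8,interpolation=0))
print(proj(c,[s['position'],[.4705,.3435,.178],[.4705,.3435,.196]]))
```

```text
{'position': [0.4689, 0.343, 0.167], 'tool_rot': [-3.1368, 0.0028, 1.5728], 'wrist_force': [-0.8093, -0.0069, 0.2178]}
[[334.60499991 225.23375057]
 [334.05108173 221.57214943]
 [334.31118512 215.26670724]]
```

View pics/scene2c.png

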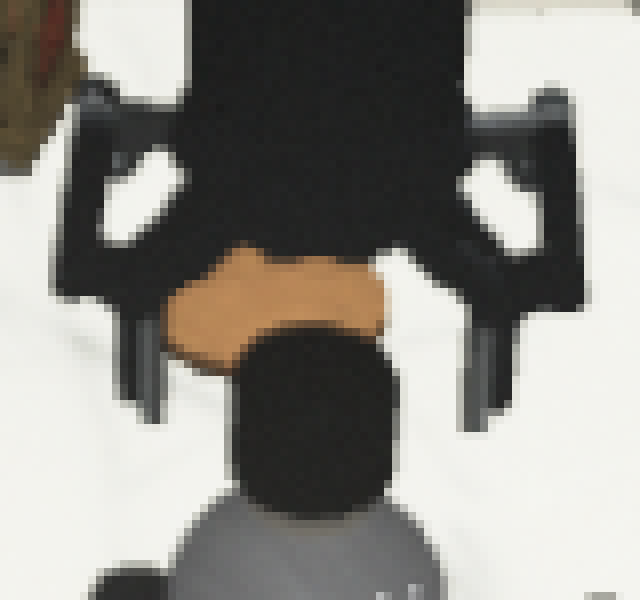

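The fingers (inner edges at columns 163 and 462 of the crop) are centred on the cap (234–396) within 1 mm. I close, after checking the height reading.

Run:
```python
from h import *
for i in range(4):
    s=manip.read_state();print({k:np.round(s[k],4).tolist() for k in('t','position','wrist_force','moment')}); manip.camera('top')
print(manip.pinch_z)
```

```text
{'t': 2.75, 'position': [0.4694, 0.3434, 0.1685], 'wrist_force': [0.9737, 0.0056, 0.6813], 'moment': [-0.0025, 0.0152, 0.0013]}
{'t': 2.8, 'position': [0.47, 0.3437, 0.1698], 'wrist_force': [-0.5871, 0.452, 0.1446], 'moment': [0.0292, -0.04, -0.0159]}
{'t': 2.85, 'position': [0.4703, 0.3439, 0.1706], 'wrist_force': [-0.0985, -0.9085, 0.0709], 'moment': [-0.0343, -0.0016, -0.0151]}
{'t': 2.9, 'position': [0.4706, 0.344, 0.1711], 'wrist_force': [0.3487, 0.3477, -0.4514], 'moment': [0.0169, 0.0421, -0.0353]}
0.0187
```

{"fn": "step_arm", "kwargs": {"moves": [{"dx": 0, "dy": 0, "dz": 0.001, "turn": 0, "grip": -0.4}, {"dx": 0, "dy": 0, "dz": 0, "turn": 0, "grip": -0.2}, {"dx": 0, "dy": 0, "dz": 0, "turn": 0, "grip": 0.0}, {"dx": 0, "dy": 0, "dz": 0, "turn": 0, "grip": 1}, {"dx": 0, "dy": 0, "dz": 0, "turn": 0, "grip": 1}, {"dx": 0, "dy": 0, "dz": 0, "turn": 0, "grip": 1}, {"dx": 0, "dy": 0, "dz": 0, "turn": 0, "grip": 1}]}}

```text
t: 3.65
position: [0.4705, 0.344, 0.17]
tool_rot: [3.141, -0.001, 1.573]
wrist_force: [0.4, -0.3, 4.0]
width: 0.0459
grasp_force: 61.4
```

```bash
cat > st.py <<'E'
from h import *
P=[];F=[];M=[]
for i in range(4):
    manip.camera('top');s=manip.read_state();P.append(s['position']);F.append(s['wrist_force']);M.append(s['moment'])
print('t',round(s['t'],2),'p',np.round(P[-1],4),'rot',np.round(s['tool_rot'],3),'F',np.mean(F,0).round(2),'M',np.mean(M,0).round(3),'w',round(s['width'],4),'g',round(s['grasp_force'],1),'q6',round(s['q'][5],3))
E
python3 st.py
```

```text
t 3.85 p [0.4705 0.344  0.17  ] rot [ 3.141e+00 -1.000e-03  1.573e+00] F [-0.27 -0.27  4.39] M [-0.025  0.085 -0.015] w 0.0463 g 61.4 q6 0.532
```

{"fn": "step_arm", "kwargs": {"moves": [{"dx": 0, "dy": 0, "dz": 0.002, "turn": 0, "grip": 1}, {"dx": 0, "dy": 0, "dz": 0.002, "turn": 0, "grip": 1}, {"dx": 0, "dy": 0, "dz": 0, "turn": 0, "grip": 1}, {"dx": 0, "dy": 0, "dz": 0, "turn": 0, "grip": 1}]}}

```text
t: 4.25
position: [0.4706, 0.3441, 0.1671]
tool_rot: [3.14, -0.001, 1.573]
wrist_force: [-1.3, -0.1, 8.5]
width: 0.046
grasp_force: 62.0
```

```bash
python3 st.py
```

```text
t 4.45 p [0.4706 0.3441 0.1671] rot [ 3.140e+00 -1.000e-03  1.573e+00] F [-1.64 -0.57  8.47] M [-0.105  0.24  -0.006] w 0.0462 g 62.0 q6 0.532
```

{"fn": "step_arm", "kwargs": {"moves": [{"dx": 0, "dy": 0, "dz": 0.0015, "turn": 0, "grip": 1}, {"dx": 0, "dy": 0, "dz": 0.0015, "turn": 0, "grip": 1}, {"dx": 0, "dy": 0, "dz": 0, "turn": 0, "grip": 1}, {"dx": 0, "dy": 0, "dz": 0, "turn": 0, "grip": 1}]}}

```text
t: 4.85
position: [0.4709, 0.3442, 0.1653]
tool_rot: [3.138, -0.002, 1.573]
wrist_force: [-2.0, -0.5, 11.1]
width: 0.0461
grasp_force: 62.2
```

```bash
python3 st.py
```

```text
t 5.05 p [0.4709 0.3442 0.1653] rot [ 3.138e+00 -2.000e-03  1.573e+00] F [-1.72 -0.87 11.54] M [-0.214  0.358  0.065] w 0.0464 g 62.2 q6 0.532
```

{"fn": "step_arm", "kwargs": {"moves": [{"dx": 0, "dy": 0, "dz": 0.0015, "turn": 0, "grip": 1}, {"dx": 0, "dy": 0, "dz": 0.0015, "turn": 0, "grip": 1}, {"dx": 0, "dy": 0, "dz": 0, "turn": 0, "grip": 1}, {"dx": 0, "dy": 0, "dz": 0, "turn": 0, "grip": 1}]}}

```text
t: 5.45
position: [0.4711, 0.3444, 0.1638]
tool_rot: [3.137, -0.003, 1.573]
wrist_force: [-2.7, -1.5, 14.9]
width: 0.0462
grasp_force: 62.7
```

```bash
python3 st.py
```

```text
t 5.65 p [0.4711 0.3444 0.1638] rot [ 3.137e+00 -3.000e-03  1.573e+00] F [-3.33 -1.68 15.75] M [-0.299  0.6    0.075] w 0.046 g 62.7 q6 0.532
```

{"fn": "step_arm", "kwargs": {"moves": [{"dx": -0.0007, "dy": -0.0012, "dz": 0.0005, "turn": 0, "grip": 1}, {"dx": 0, "dy": 0, "dz": 0, "turn": 0, "grip": 1}, {"dx": 0, "dy": 0, "dz": 0, "turn": 0, "grip": 1}]}}

```text
t: 5.95
position: [0.4708, 0.3442, 0.1638]
tool_rot: [3.134, -0.004, 1.573]
wrist_force: [-0.9, -0.9, 15.8]
width: 0.0462
grasp_force: 62.7
```

```bash
python3 st.py
```

```text
t 6.15 p [0.4708 0.3442 0.1638] rot [ 3.134 -0.004  1.573] F [-0.69 -0.21 15.3 ] M [-0.13   0.324  0.056] w 0.0462 g 62.7 q6 0.532
```

{"fn": "step_arm", "kwargs": {"moves": [{"dx": 0, "dy": 0, "dz": 0, "turn": -0.06, "grip": 1}, {"dx": 0, "dy": 0, "dz": 0, "turn": -0.06, "grip": 1}, {"dx": 0, "dy": 0, "dz": 0, "turn": -0.06, "grip": 1}, {"dx": 0, "dy": 0, "dz": 0, "turn": -0.06, "grip": 1}, {"dx": 0, "dy": 0, "dz": 0, "turn": -0.06, "grip": 1}, {"dx": 0, "dy": 0, "dz": 0, "turn": 0, "grip": 1}, {"dx": 0, "dy": 0, "dz": 0, "turn": 0, "grip": 1}]}}

```text
t: 6.85
position: [0.4707, 0.3442, 0.1638]
tool_rot: [3.134, -0.002, 1.873]
wrist_force: [-1.5, -0.8, 15.9]
width: 0.0463
grasp_force: 62.6
```

```bash
python3 st.py
```

```text
t 7.05 p [0.4706 0.3442 0.1637] rot [ 3.134e+00 -2.000e-03  1.873e+00] F [-0.93 -1.01 15.42] M [-0.174  0.392 -0.041] w 0.0461 g 62.6 q6 0.232
```

{"fn": "step_arm", "kwargs": {"moves": [{"dx": 0, "dy": 0, "dz": 0, "turn": -0.05, "grip": 1}, {"dx": 0, "dy": 0, "dz": 0, "turn": -0.05, "grip": 1}, {"dx": 0, "dy": 0, "dz": 0, "turn": -0.05, "grip": 1}, {"dx": 0, "dy": 0, "dz": 0, "turn": -0.05, "grip": 1}, {"dx": 0, "dy": 0, "dz": 0, "turn": 0, "grip": 1}, {"dx": 0, "dy": 0, "dz": 0, "turn": 0, "grip": 1}]}}

```text
t: 7.65
position: [0.4709, 0.3443, 0.1638]
tool_rot: [3.133, -0.001, 2.073]
wrist_force: [-1.3, -0.6, 15.6]
width: 0.0457
grasp_force: 62.6
```

```bash
python3 st.py
```

```text
t 7.85 p [0.4709 0.3444 0.1638] rot [ 3.133e+00 -1.000e-03  2.073e+00] F [-0.72 -0.27 15.75] M [-0.054  0.228 -0.036] w 0.0462 g 62.6 q6 0.032
```

{"fn": "step_arm", "kwargs": {"moves": [{"dx": 0, "dy": 0, "dz": 0, "turn": -0.04, "grip": 1}, {"dx": 0, "dy": 0, "dz": 0, "turn": -0.04, "grip": 1}, {"dx": 0, "dy": 0, "dz": 0, "turn": 0, "grip": 1}, {"dx": 0, "dy": 0, "dz": 0, "turn": 0, "grip": 1}]}}

```text
t: 8.25
position: [0.4709, 0.3444, 0.1638]
tool_rot: [3.133, -0.0, 2.153]
wrist_force: [0.1, 0.2, 14.8]
width: 0.046
grasp_force: 62.6
```

```bash
python3 st.py
```

```text
t 8.45 p [0.4709 0.3445 0.1638] rot [ 3.133 -0.     2.153] F [-0.94  0.32 15.29] M [-0.023  0.243 -0.048] w 0.0463 g 62.6 q6 -0.048
```

{"fn": "step_arm", "kwargs": {"moves": [{"dx": 0, "dy": 0, "dz": 0, "turn": -0.03, "grip": 1}, {"dx": 0, "dy": 0, "dz": 0, "turn": -0.02, "grip": 1}, {"dx": 0, "dy": 0, "dz": 0, "turn": 0, "grip": 1}, {"dx": 0, "dy": 0, "dz": 0, "turn": 0, "grip": 1}]}}

```text
t: 8.85
position: [0.4709, 0.3445, 0.1638]
tool_rot: [3.133, 0.0, 2.203]
wrist_force: [-0.7, 1.1, 15.1]
width: 0.0465
grasp_force: 62.6
```

```bash
python3 st.py
```

```text
t 9.05 p [0.4708 0.3446 0.1638] rot [3.133 0.    2.203] F [-1.16  0.62 15.67] M [-0.012  0.249 -0.058] w 0.0462 g 62.6 q6 -0.098
```

{"fn": "step_arm", "kwargs": {"moves": [{"dx": 0, "dy": 0, "dz": 0, "turn": -0.03, "grip": 1}, {"dx": 0, "dy": 0, "dz": 0, "turn": -0.02, "grip": 1}, {"dx": 0, "dy": 0, "dz": 0, "turn": 0, "grip": 1}, {"dx": 0, "dy": 0, "dz": 0, "turn": 0, "grip": 1}]}}

```text
t: 9.45
position: [0.4708, 0.3446, 0.1638]
tool_rot: [3.133, 0.0, 2.253]
wrist_force: [-1.2, 0.4, 15.1]
width: 0.0462
grasp_force: 62.6
```

```bash
python3 st.py
```

```text
t 9.65 p [0.4708 0.3446 0.1637] rot [3.133e+00 1.000e-03 2.253e+00] F [-0.86 -0.09 15.96] M [ 0.043  0.27  -0.076] w 0.0458 g 62.6 q6 -0.148
```

{"fn": "step_arm", "kwargs": {"moves": [{"dx": 0, "dy": 0, "dz": 0, "turn": -0.02, "grip": 1}, {"dx": 0, "dy": 0, "dz": 0, "turn": -0.02, "grip": 1}, {"dx": 0, "dy": 0, "dz": 0, "turn": 0, "grip": 1}, {"dx": 0, "dy": 0, "dz": 0, "turn": 0, "grip": 1}]}}

```text
t: 10.05
position: [0.4708, 0.3447, 0.1638]
tool_rot: [3.133, 0.001, 2.293]
wrist_force: [-0.9, 0.7, 15.9]
width: 0.0461
grasp_force: 62.6
```

```bash
sed -i 's/range(4)/range(6)/' st.py; python3 st.py
```

```text
t 10.35 p [0.4708 0.3447 0.1638] rot [3.133e+00 1.000e-03 2.293e+00] F [-1.08  0.82 15.64] M [ 0.055  0.282 -0.035] w 0.046 g 62.6 q6 -0.188
```

Not at the stop yet; carrying on.

{"fn": "step_arm", "kwargs": {"moves": [{"dx": 0, "dy": 0, "dz": 0, "turn": -0.03, "grip": 1}, {"dx": 0, "dy": 0, "dz": 0, "turn": -0.02, "grip": 1}, {"dx": 0, "dy": 0, "dz": 0, "turn": 0, "grip": 1}, {"dx": 0, "dy": 0, "dz": 0, "turn": 0, "grip": 1}]}}

```text
t: 10.75
position: [0.4707, 0.3447, 0.1638]
tool_rot: [3.133, 0.001, 2.343]
wrist_force: [-1.6, 1.0, 15.7]
width: 0.0461
grasp_force: 62.6
```

```bash
python3 st.py
```

```text
t 11.05 p [0.4707 0.3447 0.1638] rot [3.133e+00 1.000e-03 2.343e+00] F [-1.4   0.75 15.63] M [ 0.057  0.34  -0.074] w 0.0457 g 62.6 q6 -0.238
```

{"fn": "step_arm", "kwargs": {"moves": [{"dx": 0, "dy": 0, "dz": 0, "turn": -0.03, "grip": 1}, {"dx": 0, "dy": 0, "dz": 0, "turn": -0.02, "grip": 1}, {"dx": 0, "dy": 0, "dz": 0, "turn": 0, "grip": 1}, {"dx": 0, "dy": 0, "dz": 0, "turn": 0, "grip": 1}]}}

```text
t: 11.45
position: [0.4704, 0.3446, 0.1638]
tool_rot: [3.134, 0.001, 2.393]
wrist_force: [-2.1, 0.1, 15.4]
width: 0.0462
grasp_force: 62.6
```

```bash
python3 st.py
```

```text
t 11.75 p [0.4704 0.3446 0.1637] rot [3.134e+00 1.000e-03 2.393e+00] F [-2.16  0.44 15.81] M [-0.039  0.428 -0.136] w 0.0461 g 62.6 q6 -0.288
```

{"fn": "step_arm", "kwargs": {"moves": [{"dx": 0, "dy": 0, "dz": 0, "turn": -0.015, "grip": 1}, {"dx": 0, "dy": 0, "dz": 0, "turn": 0, "grip": 1}, {"dx": 0, "dy": 0, "dz": 0, "turn": 0, "grip": 1}]}}

```text
t: 12.05
position: [0.4703, 0.3446, 0.1637]
tool_rot: [3.134, 0.001, 2.408]
wrist_force: [-1.6, 1.1, 15.7]
width: 0.046
grasp_force: 62.6
```

```bash
python3 st.py
```

```text
t 12.35 p [0.4703 0.3445 0.1637] rot [3.134e+00 1.000e-03 2.408e+00] F [-2.    0.13 16.41] M [-0.024  0.469 -0.151] w 0.046 g 62.6 q6 -0.303
```

{"fn": "step_arm", "kwargs": {"moves": [{"dx": 0, "dy": 0, "dz": 0, "turn": -0.02, "grip": 1}, {"dx": 0, "dy": 0, "dz": 0, "turn": 0, "grip": 1}, {"dx": 0, "dy": 0, "dz": 0, "turn": 0, "grip": 1}]}}

```text
t: 12.65
position: [0.4702, 0.3445, 0.1637]
tool_rot: [3.134, 0.001, 2.428]
wrist_force: [-3.0, -0.9, 16.9]
width: 0.0462
grasp_force: 62.6
```

```bash
python3 st.py
```

```text
t 12.95 p [0.4701 0.3445 0.1637] rot [3.134e+00 1.000e-03 2.428e+00] F [-3.04 -0.07 16.43] M [-0.058  0.567 -0.166] w 0.0464 g 62.6 q6 -0.323
```

{"fn": "step_arm", "kwargs": {"moves": [{"dx": 0, "dy": 0, "dz": 0, "turn": 0.04, "grip": 1}, {"dx": 0, "dy": 0, "dz": 0, "turn": 0.04, "grip": 1}, {"dx": 0, "dy": 0, "dz": 0, "turn": 0.03, "grip": 1}, {"dx": 0, "dy": 0, "dz": 0, "turn": 0, "grip": 1}, {"dx": 0, "dy": 0, "dz": 0, "turn": 0, "grip": 1}]}}

```text
t: 13.45
position: [0.4702, 0.3445, 0.1637]
tool_rot: [3.134, 0.0, 2.318]
wrist_force: [-1.9, -0.6, 15.8]
width: 0.0464
grasp_force: 62.7
```

```bash
python3 st.py
```

```text
t 13.75 p [0.4702 0.3445 0.1637] rot [3.134 0.    2.318] F [-2.5   0.1  15.46] M [-0.054  0.538 -0.013] w 0.0461 g 62.7 q6 -0.213
```

{"fn": "step_arm", "kwargs": {"moves": [{"dx": 0.0008, "dy": -0.0006, "dz": -0.002, "turn": 0, "grip": 1}, {"dx": 0, "dy": 0, "dz": -0.003, "turn": 0, "grip": 1}, {"dx": 0, "dy": 0, "dz": -0.003, "turn": 0, "grip": 1}, {"dx": 0, "dy": 0, "dz": -0.002, "turn": 0, "grip": 1}, {"dx": 0, "dy": 0, "dz": 0, "turn": 0, "grip": 1}, {"dx": 0, "dy": 0, "dz": 0, "turn": 0, "grip": 1}]}}

```text
t: 14.35
position: [0.4689, 0.3438, 0.1696]
tool_rot: [3.139, 0.0, 2.318]
wrist_force: [1.3, 0.3, 5.6]
width: 0.0465
grasp_force: 61.8
```

```bash
python3 st.py
```

```text
t 14.65 p [0.4689 0.3438 0.1696] rot [3.139 0.    2.318] F [1.49 1.51 5.62] M [ 0.237 -0.254  0.002] w 0.0463 g 61.8 q6 -0.212
```

{"fn": "step_arm", "kwargs": {"moves": [{"dx": 0, "dy": 0, "dz": -0.001, "turn": 0, "grip": 1}, {"dx": 0, "dy": 0, "dz": -0.001, "turn": 0, "grip": 1}, {"dx": 0, "dy": 0, "dz": -0.001, "turn": 0, "grip": 1}, {"dx": 0, "dy": 0, "dz": 0, "turn": 0, "grip": 1}, {"dx": 0, "dy": 0, "dz": 0, "turn": 0, "grip": 1}]}}

```text
t: 15.15
position: [0.4674, 0.3429, 0.1706]
tool_rot: [-3.139, -0.001, 2.318]
wrist_force: [0.3, 1.0, -0.8]
width: 0.0462
grasp_force: 61.4
```

```bash
python3 st.py
```

```text
t 15.45 p [0.468  0.3432 0.1717] rot [-3.141 -0.     2.318] F [-0.37  0.08 -0.34] M [ 0.008  0.01  -0.003] w 0.0461 g 61.4 q6 -0.212
```

{"fn": "step_arm", "kwargs": {"moves": [{"dx": 0, "dy": 0, "dz": -0.001, "turn": 0, "grip": 1}, {"dx": 0, "dy": 0, "dz": -0.001, "turn": 0, "grip": 1}, {"dx": 0, "dy": 0, "dz": -0.001, "turn": 0, "grip": 1}, {"dx": 0, "dy": 0, "dz": 0, "turn": 0, "grip": 1}, {"dx": 0, "dy": 0, "dz": 0, "turn": 0, "grip": 1}]}}

```text
t: 15.95
position: [0.4681, 0.3433, 0.1749]
tool_rot: [3.141, 0.0, 2.318]
wrist_force: [-0.9, -0.2, -0.1]
width: 0.0465
grasp_force: 61.4
```

```bash
python3 st.py
```

```text
t 16.25 p [0.468  0.3432 0.1748] rot [ 3.142 -0.     2.318] F [-0.11 -0.21 -0.64] M [-0.001  0.007 -0.013] w 0.0463 g 61.4 q6 -0.212
```

{"fn": "step_arm", "kwargs": {"moves": [{"dx": 0, "dy": 0, "dz": -0.01, "turn": 0, "grip": 1}, {"dx": 0, "dy": 0, "dz": -0.02, "turn": 0, "grip": 1}, {"dx": 0, "dy": 0, "dz": -0.02, "turn": 0, "grip": 1}, {"dx": 0, "dy": 0, "dz": -0.02, "turn": 0, "grip": 1}, {"dx": 0, "dy": 0, "dz": -0.015, "turn": 0, "grip": 1}, {"dx": 0, "dy": 0, "dz": 0, "turn": 0, "grip": 1}, {"dx": 0, "dy": 0, "dz": 0, "turn": 0, "grip": 1}]}}

```text
t: 16.95
position: [0.468, 0.3433, 0.2599]
tool_rot: [3.141, 0.0, 2.318]
wrist_force: [-0.2, -0.4, -1.0]
width: 0.0463
grasp_force: 61.4
```

{"fn": "step_arm", "kwargs": {"moves": [{"dx": -0.0286, "dy": -0.024, "dz": 0, "turn": 0, "grip": 1}, {"dx": -0.0286, "dy": -0.024, "dz": 0, "turn": 0, "grip": 1}, {"dx": -0.0286, "dy": -0.024, "dz": 0, "turn": 0, "grip": 1}, {"dx": -0.0286, "dy": -0.024, "dz": 0, "turn": 0, "grip": 1}, {"dx": -0.0286, "dy": -0.024, "dz": 0, "turn": 0, "grip": 1}, {"dx": -0.0286, "dy": -0.024, "dz": 0, "turn": 0, "grip": 1}, {"dx": -0.0286, "dy": -0.024, "dz": 0, "turn": 0, "grip": 1}, {"dx": -0.0286, "dy": -0.024, "dz": 0, "turn": 0, "grip": 1}, {"dx": 0, "dy": 0, "dz": 0, "turn": 0, "grip": 1}, {"dx": 0, "dy": 0, "dz": 0, "turn": 0, "grip": 1}]}}

```text
t: 17.95
position: [0.4821, 0.0445, 0.2584]
tool_rot: [-3.14, -0.002, 2.316]
wrist_force: [-0.0, 0.3, -0.5]
width: 0.0465
grasp_force: 61.5
```

{"fn": "step_arm", "kwargs": {"moves": [{"dx": 0, "dy": 0, "dz": 0.04, "turn": 0, "grip": 1}, {"dx": 0, "dy": 0, "dz": 0.04, "turn": 0, "grip": 1}, {"dx": 0, "dy": 0, "dz": 0.04, "turn": 0, "grip": 1}, {"dx": 0, "dy": 0, "dz": 0.04, "turn": 0, "grip": 1}, {"dx": 0, "dy": 0, "dz": 0.03, "turn": 0, "grip": 1}, {"dx": 0, "dy": 0, "dz": 0, "turn": 0, "grip": 1}, {"dx": 0, "dy": 0, "dz": 0, "turn": 0, "grip": 1}, {"dx": 0, "dy": 0, "dz": 0, "turn": 0, "grip": 1}]}}

```text
t: 18.75
position: [0.4843, 0.0455, 0.0721]
tool_rot: [3.138, 0.003, 2.319]
wrist_force: [0.2, -0.9, 0.3]
width: 0.0462
grasp_force: 61.6
```

```bash
python3 st.py
python3 - <<'E'
from h import *
c=shot('scene','3');cv2.imwrite('pics/scene3c.png',cv2.resize(c['color'][130:310,250:410,::-1],None,fx=3.3,fy=3.3,interpolation=0))
E
```

```text
t 19.05 p [0.4833 0.0449 0.0709] rot [3.140e+00 1.000e-03 2.318e+00] F [ 0.47  0.32 -0.38] M [-0.028  0.029  0.   ] w 0.0462 g 61.6 q6 -0.771
```

View pics/scene3c.png

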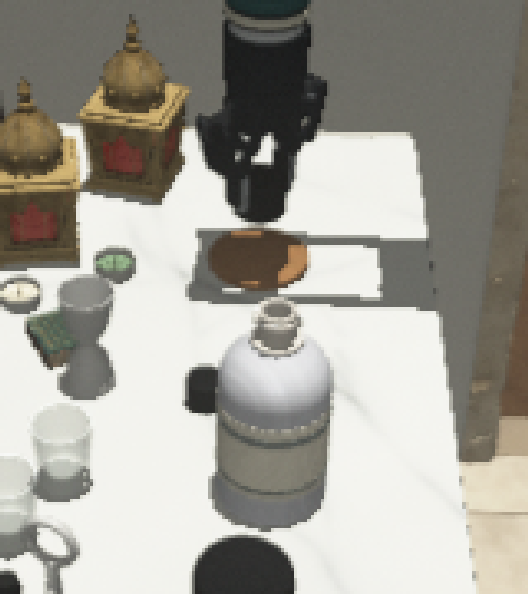

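The open bottle stands, and the cap (crop column about 258) hangs above the coaster (centre about (258,259)). I lower it.

{"fn": "step_arm", "kwargs": {"moves": [{"dx": 0, "dy": 0, "dz": 0.015, "turn": 0, "grip": 1}, {"dx": 0, "dy": 0, "dz": 0.015, "turn": 0, "grip": 1}, {"dx": 0, "dy": 0, "dz": 0.01, "turn": 0, "grip": 1}, {"dx": 0, "dy": 0, "dz": 0.005, "turn": 0, "grip": 1}, {"dx": 0, "dy": 0, "dz": 0, "turn": 0, "grip": 1}, {"dx": 0, "dy": 0, "dz": 0, "turn": 0, "grip": 1}, {"dx": 0, "dy": 0, "dz": 0, "turn": 0, "grip": 1}]}}

```text
t: 19.8
position: [0.4833, 0.0449, 0.0256]
tool_rot: [3.14, 0.001, 2.318]
wrist_force: [0.4, 0.1, -0.9]
width: 0.0461
grasp_force: 61.6
```

{"fn": "step_arm", "kwargs": {"moves": [{"dx": 0, "dy": 0, "dz": 0.002, "turn": 0, "grip": 1}, {"dx": 0, "dy": 0, "dz": 0.002, "turn": 0, "grip": 1}, {"dx": 0, "dy": 0, "dz": 0.001, "turn": 0, "grip": 1}, {"dx": 0, "dy": 0, "dz": 0.001, "turn": 0, "grip": 1}, {"dx": 0, "dy": 0, "dz": 0, "turn": 0, "grip": 1}, {"dx": 0, "dy": 0, "dz": 0, "turn": 0, "grip": 1}]}}

```text
t: 20.4
position: [0.4826, 0.0449, 0.0191]
tool_rot: [-3.142, -0.0, 2.318]
wrist_force: [-1.6, 0.4, 2.5]
width: 0.0461
grasp_force: 61.9
```

```bash
python3 st.py
```

```text
t 20.7 p [0.4826 0.0449 0.019 ] rot [ 3.142 -0.     2.318] F [-1.88 -0.05  3.33] M [0.013 0.325 0.003] w 0.0459 g 61.9 q6 -0.771
```

{"fn": "step_arm", "kwargs": {"moves": [{"dx": 0, "dy": 0, "dz": 0, "turn": 0, "grip": 0.0}, {"dx": 0, "dy": 0, "dz": 0, "turn": 0, "grip": -0.5}, {"dx": 0, "dy": 0, "dz": 0, "turn": 0, "grip": -1}, {"dx": 0, "dy": 0, "dz": 0, "turn": 0, "grip": -1}, {"dx": 0, "dy": 0, "dz": 0, "turn": 0, "grip": -1}, {"dx": 0, "dy": 0, "dz": 0, "turn": 0, "grip": -1}]}}

```text
t: 21.3
position: [0.4826, 0.045, 0.0187]
tool_rot: [3.142, -0.0, 2.318]
wrist_force: [-0.5, 0.5, -0.3]
width: 0.0857
grasp_force: 0.0
```

{"fn": "step_arm", "kwargs": {"moves": [{"dx": 0, "dy": 0, "dz": -0.01, "turn": 0, "grip": -1}, {"dx": 0, "dy": 0, "dz": -0.03, "turn": 0, "grip": -1}, {"dx": 0, "dy": 0, "dz": -0.04, "turn": 0, "grip": -1}, {"dx": 0, "dy": 0, "dz": -0.04, "turn": 0, "grip": -1}, {"dx": 0, "dy": 0, "dz": -0.03, "turn": 0, "grip": -1}, {"dx": 0, "dy": 0, "dz": 0, "turn": 0, "grip": -1}, {"dx": 0, "dy": 0, "dz": 0, "turn": 0, "grip": -1}]}}

```text
t: 22.0
position: [0.4831, 0.0449, 0.1702]
tool_rot: [3.14, 0.002, 2.318]
wrist_force: [0.9, -1.1, -0.8]
width: 0.0853
grasp_force: 0.0
```

```bash
python3 st.py
python3 - <<'E'
from h import *
c=shot('scene','4');cv2.imwrite('pics/scene4c.png',cv2.resize(c['color'][130:310,250:410,::-1],None,fx=3.3,fy=3.3,interpolation=0))
E
```

```text
t 22.3 p [0.4818 0.0449 0.1673] rot [-3.140e+00 -2.000e-03  2.318e+00] F [-0.17  0.1   0.01] M [ 0.02   0.01  -0.006] w 0.0851 g 0.0 q6 -0.771
```

View pics/scene4c.png

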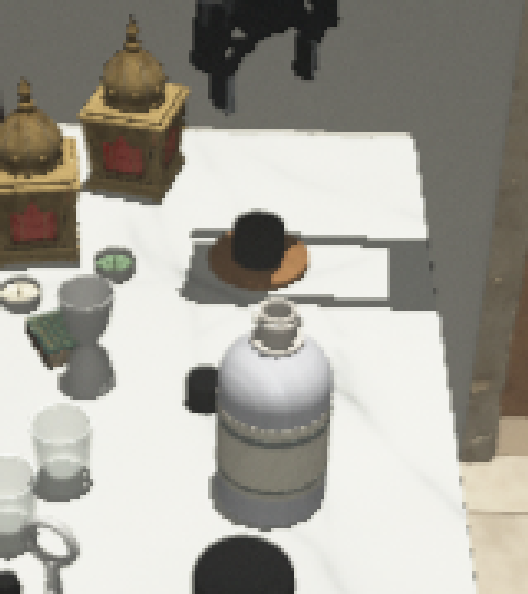

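The cap stands upright in the middle of the coaster (crop about (258,242) on the disc at (258,259)), the bottle is open and upright, and the gripper is clear.

```bash
python3 -c "
from plant import manip
print(manip.job_done())"
```

```text
the job is handed in; nothing more can be done
None
```

The bottle is open and still standing in place, the cap sits upright in the middle of the open-worktop coaster, and the job is handed in; the hand-in returned no verdict, but the last picture showed nothing else disturbed.

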